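Register a stamp holder on the sprung stop

ROBOT

A 7-joint arm with a two-finger parallel gripper is mounted at the origin on the work surface. World frame = base frame: x ahead of the robot, y to its left, z up, the work surface at z = 0. Lengths are in mm, angles in rad, forces in N, time in s.
With the tool pointing down it reaches from about 425 to 875 mm from the base axis. Payload 4.7 kg.
Tool frame: the origin (TCP) lies between the finger pads; the fingertips stand 14 mm ahead of it and the grasp point (between the pads) lies 5 mm behind it (r.tip_extent is the distance from the TCP to the fingertips, in mm); z points along the fingers, y is the line along which they close (so a half turn about z gives the same grasp; the last joint's range is limited). The gripper opens to 85 mm and grips with 20 to 120 N. Pads are 22 mm wide; open, the fingers measure 114 mm over their backs; the gripper's body (76 mm by 85 mm) begins 54 mm behind the grasp point. The pads swing forward as they close: fully open they stand 13 mm farther back than shut.
Start: joints at [1.159, 0.321, -0.07, 1.45, 0.023, 1.371, -0.057], TCP at [268.466, -591.988, 245.349] pointing down, gripper open.
Joint ranges: [-2.86, 2.86], [-0.3, 2.09], [-1.38, 1.24], [0.06, 2.45], [-1.56, 4.7], [0.09, 2.05], [-2.69, 2.69]. Speed limits (rad/s): [2.57, 2.57, 3.14, 3.14, 3.14, 3.14, 3.14].

INTERFACE

Orientations are given as [roll, pitch, yaw] about the fixed x, y, z axes, in that order (R = Rz(yaw) Ry(pitch) Rx(roll)).
In Python, from plant import r, get_image, calibration, finish_job gives the robot as it stands.
- The arm moves only by the tool apply_moves, never from a script. Its argument "steps" is a list that holds one entry, the list of rows, each a list of 7 numbers: the closure in counts, from 0 (fully open) to 255 (shut), then the shift along the tool's x, y, z in cm, then the turn, a rotation vector about the tool's x, y, z in rad. In form: [[[claw, x, y, z, wx, wy, wz], ...]]. A call has exactly 10 rows; each row is the pose to reach, as a shift and turn from the pose commanded when the call began, along the tool's axes at that moment; what a row does not reach only later rows make up. A row lasts 1/12 s, in which the tool goes at most 41.7 mm and 7.16 degrees, less where a joint would pass 70% of its speed; a pose out of reach is approached as far as the arm can. A call with a gripper value outside its range is refused whole. The fingers move at their own pace and stop on an object; "newtons" is the grip in N (left out, the last holds). Time passes only in rows, so rows that repeat a pose let the fingers close, or fill a call up. It gives the time, the measured TCP pose, the force, the opening and the grip force at its end, in the units of the state.
- r.sense(): the state, without advancing time (a new reading comes with each control period).
- get_image(name): name is "scene" or "top" or "wrist"; returns the picture (480x640x3 uint8, red, green, blue); there is no depth.
- calibration(name): a dict with "vertical_fov" (degrees; the focal length in pixels is half the picture's height over the tangent of half this angle, whatever the lens; pixels are square), "cx", "cy" (the principal point, pixels), "dist" ([k1, k2, p1, p2, k3] as OpenCV has them; the pictures are not rectified), "T" (4x4, takes a point from camera to world coordinates). Camera axes: x right, y up, looking along -z (the intrinsics and any distortion apply to the point x, -y, -z); pixel columns grow to the right and rows downward; lengths in mm; the calibration is good to about 2 mm. A picture is of the moment at which its call begins: read the wrist's pose just before it. calibration takes no time and is no camera call; for the wrist camera it gives the pose at the moment of the call.
- finish_job(): hands the job in; it is judged then, once.
The state is a dict: "time": time; "joints": joint angles; "qd": joint speeds; "joint_efforts": joint torques, N m; "tool_pos": TCP position; "tool_rot": TCP orientation; "force": force on the tool from outside, world axes, zero at the start; "ft_torque": the same for the moment, N m; "opening": opening from 0.0 (shut) to 1.0 (fully open); "finger_force": force on a finger pad.
Only numpy, scipy, OpenCV 4.12 (cv2) and the standard library are available. Lean on these libraries where they do the work, as an engineer would, in place of code of your own. Each camera call takes 0.05 s, during which the arm holds its last target. There are 200 camera calls.

TASK

Pick up the longer of the two brass-and-wood stamp holders by its wooden grip and set it flat on the bed of the registration jig near the open end, its long side touching the fence. Press it lightly sideways against the fence and slide it slowly along, flat on the bed and keeping that contact, into the sprung plunger and on until it rests firmly but gently against both hard stop pads. The program finishes while holding it pressed there, still gripped and touching the fence, so that it can be locked down; leave the short holder, the jar and the mallet where they are.

Things in the scene. Friction and masses are not known exactly. Their poses are not given: they have to be found in the camera images.
- long_holder: The LONG stamp holder, loose, 0.3 to 0.5 kg: a brass shoe 100 x 56 x 18 mm (x, y, z) with an end cheek 34 mm high and 7 mm thick across each end, and between them an upright wooden grip rib 70 x 24 mm (x, y), 18 to 62 mm above the sole. Origin at the centre of the sole, z up; the same after a half turn. Grip the rib across its 24 mm (y).
- short_holder: The SHORT stamp holder, a bystander of the same make: shoe 62 x 56 x 18 mm, cheeks 34 mm high, rib 40 x 24 mm, same height. Origin at the centre of the sole. The two holders swap places between starts.
- jig: Jig fixed to the bench: aluminium bed plate 300 x 112 x 12 mm (x, y, z); origin at the centre of its underside, bed surface at z = 12 mm. x is the pressing direction, from the open end (-x) to the plunger and stop (+x). Against the fence the holder's origin is at y = 0 here. The long holder meets the plunger nose with its origin at x = 36 mm, the stop pads at x = 50 mm.
- fence: Dark steel fence bar along the +y edge of the bed, part of the jig (same origin and axes): 14 mm high above the bed, 14 mm thick, from x = -142 to +82 mm; its guiding face looks to -y and lies at y = +28 mm. Rigid.
- stop: Hard stop, part of the jig (same origin and axes): a grey block across the end of the bed, x = 108 to 142 mm, 76 mm wide, 40 mm high above the bed, with two dark steel stop pads 16 mm wide, 13 to 31 mm above the bed, at y = +19 and -19 mm whose faces lie at x = +100 mm. Rigid.
- stop_face (a point): Point in the plane of the two stop pads' faces, midway between them, 22 mm above the bed. Axes as the jig.
- plunger_nose (a point): Centre of the flat nose of the sprung plunger, a steel rod 12 mm in diameter along the jig's x axis, 22 mm above the bed, between the stop pads. Axes as the jig. At rest the nose stands 14 mm before the pads' faces.
- plunger (a joint): Travel of the plunger in m: 0 at rest (fully out), about 0.014 when a part pressing it meets the stop pads. The spring takes 2.5 N to start and 6 N at 14 mm (250 N/m) and pushes the part back if it is let go. Friction of the holder on bed and fence (coefficient 0.5 to 0.7) takes several newtons of a push as well.
- bed_start (a point): Point on the bed surface near the open end, at x = -60 mm, y = 0 in the jig: a good place for the long holder's origin when it is set down. Axes as the jig.
- rivet_jar: Bystander: closed glass jar, 60 mm in diameter, 75 mm high, origin at the centre of its underside.
- mallet: Bystander: mallet lying on the bench, about 220 mm long, handle along its -x.
Things that resemble listed ones, but are neither listed nor needed, are in the scene too. Leave any purple look-alike of the long_holder alone.

How it is judged:
By the outcome, as a careful person would: the job done as asked, in the order asked, and still so for the second after the job is handed in, while the arm keeps its last pose, push and grip.
It also fails if it takes over 72 s, if anything falls off the work surface, if the arm or the gripper's body presses on something with over 40 N, if the wrist force passes 120 N, or if a joint passes its speed limit or range.

## Working session

There is one attempt and no reset: what is moved stays moved. The work goes in short steps, Python scripts to look and compute and a tool call to move; the robot and the scene stay as the last step left them, time stands still between calls to the robot, and variables do not carry over. Pictures are saved under pics/ and viewed, at most 10 in all, crops included, and the job is handed in when it is done.

Besides the shell and the picture viewer there is one more tool, called after ">>>" as name([rows], argument=value, ...), one row to a line, values as JSON. apply_moves: Moves the arm, as the interface text tells. Its arguments: {"type":"object","properties":{"steps":{"type":"array","items":{"type":"array","items":{"type":"array","items":{"type":"number"}}}},"newtons":{"type":"number"}},"required":["steps"]}

```bash
mkdir -p pics
python3 - <<'E'
from plant import r,get_image,calibration
import cv2,numpy as np
for n in("top","scene"):
    im=get_image(n);cv2.imwrite(f"pics/{n}0.png",im[:,:,::-1])
    c=calibration(n);print(n,c)
print(r.sense())
E
```

```text
top {'vertical_fov': 54.90400625650902, 'cx': 320.68834888502084, 'cy': 245.97185064426233, 'dist': array([-0.0657432,  0.       ,  0.       ,  0.       ,  0.       ]), 'T': array([[ 1.60875434e-02,  9.82673591e-01, -1.84645079e-01,
         2.62068853e+02],
       [-9.99452760e-01,  2.11423814e-02,  2.54397261e-02,
         1.10002711e+02],
       [ 2.89027837e-02,  1.84134771e-01,  9.82475962e-01,
         1.21871328e+03],
       [ 0.00000000e+00,  0.00000000e+00,  0.00000000e+00,
         1.00000000e+00]])}
scene {'vertical_fov': 53.15264114300687, 'cx': 328.83593156843574, 'cy': 226.53185289734427, 'dist': array([-0.104319,  0.      ,  0.      ,  0.      ,  0.      ]), 'T': array([[ 7.82978022e-02, -7.73780714e-01,  6.28595944e-01,
         1.27618059e+03],
       [ 9.96928335e-01,  6.19293200e-02, -4.79442866e-02,
         1.92671160e+01],
       [-1.83015496e-03,  6.30419040e-01,  7.76252849e-01,
         1.04173595e+03],
       [ 0.00000000e+00,  0.00000000e+00,  0.00000000e+00,
         1.00000000e+00]])}
{'time': 0.1, 'joints': array([ 1.15908814,  0.32173798, -0.07010331,  1.45154775,  0.02259577,
        1.37083683, -0.05693996]), 'qd': array([-9.93122409e-04, -2.43874288e-03,  2.11897655e-03, -3.22348278e-03,
       -2.22113604e-03, -1.52979701e-03,  8.97232421e-05]), 'joint_efforts': array([ 2.17406350e-04, -4.94876897e+01, -3.83934360e-01, -3.15208912e+01,
        1.28567044e-02,  7.48474966e-03,  1.21169779e-05]), 'tool_pos': array([ 268.26259013, -591.54639145,  244.34273037]), 'tool_rot': array([-3.13985199e+00,  8.53670938e-05,  4.25812831e-01]), 'force': array([ 0.26471113, -0.09010125, -0.23060918]), 'ft_torque': array([ 0.01488474, -0.01788688, -0.01104311]), 'finger_force': 0.0, 'opening': 1.002427157845169}
```

View pics/top0.png

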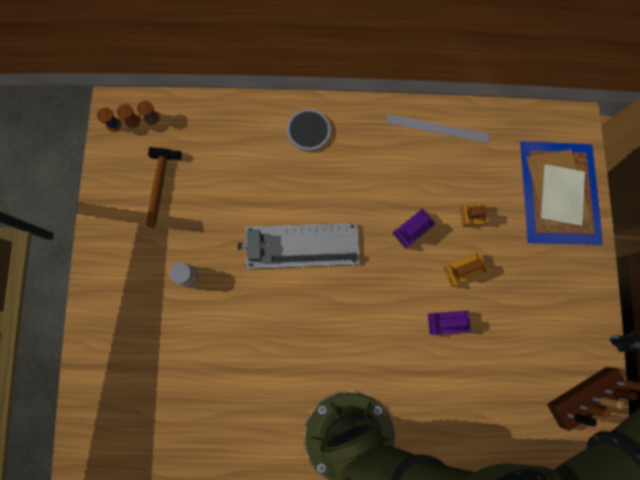

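View pics/scene0.png

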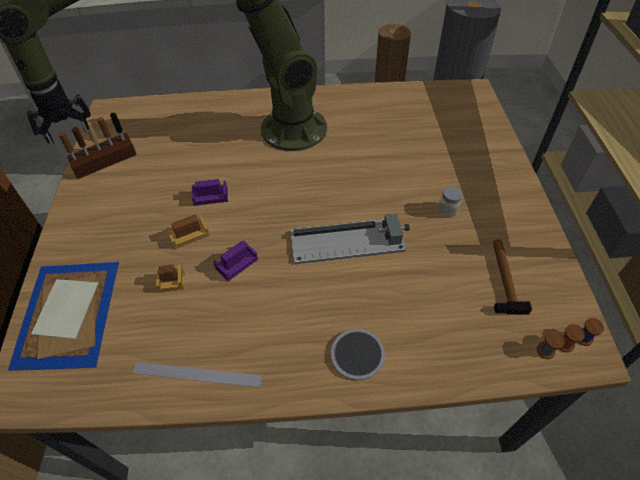

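Pictures: in the top view the brass holders are at (465,268), about 40 px long, and at (474,214), about 26 px long. The purple look-alikes are at (414,228) and (449,322). The jig is at (302,246), with its stop on the left and its fence on the lower side. The longer brass one at (465,268) fits, and I'll confirm it with a crop.

```bash
cat > h.py <<'E'
import numpy as np,cv2
from plant import r,get_image,calibration
def K(c,h=480):
    f=h/2/np.tan(np.radians(c["vertical_fov"])/2)
    return np.array([[f,0,c["cx"]],[0,f,c["cy"]],[0,0,1]])
def ray(c,uv):
    p=cv2.undistortPoints(np.float64(uv).reshape(-1,1,2),K(c),c["dist"]).reshape(-1,2)
    d=np.c_[p[:,0],-p[:,1],-np.ones(len(p))]@c["T"][:3,:3].T
    return c["T"][:3,3],d
def plane(c,uv,z):
    o,d=ray(c,uv);return (o+d*((z-o[2])/d[:,2])[:,None])[:,:2]
def proj(c,P):
    T=np.linalg.inv(c["T"]);P=np.atleast_2d(P)@T[:3,:3].T+T[:3,3]
    return cv2.projectPoints((P*[1,-1,-1]).reshape(-1,1,3),np.zeros(3),np.zeros(3),K(c),c["dist"])[0].reshape(-1,2)
E
python3 - <<'E'
from h import *
t=cv2.imread("pics/top0.png");s=cv2.imread("pics/scene0.png")
a=cv2.resize(t[190:300,380:510],None,fx=4,fy=4,interpolation=2)[:, :400+120]
b=cv2.resize(s[205:300,150:280],None,fx=4,fy=4,interpolation=2)
a=cv2.resize(t[195:295,435:500],(390,600),interpolation=2);b=cv2.resize(s[205:300,145:215],(400,543),interpolation=2)
o=np.zeros((600,790,3),np.uint8);o[:,:390]=a;o[:543,390:]=b
cv2.imwrite("pics/hold.png",o)
o=np.zeros((600,800,3),np.uint8)
o[:300,:750]=cv2.resize(t[213:273,230:380],(750,300),interpolation=2);o[300:600,:780]=cv2.resize(s[210:270,275:431],(780,300),interpolation=2)
cv2.imwrite("pics/jig.png",o)
for n,im in(("top",t),("scene",s)):
    hsv=cv2.cvtColor(im,cv2.COLOR_BGR2HSV);print(n,[hsv[y,x].tolist() for x,y in((465,275),(465,268),(440,250),(300,245),(300,260))])
E
```

```text
top [[18, 217, 87], [13, 206, 99], [17, 154, 147], [120, 4, 124], [110, 14, 56]]
scene [[17, 113, 129], [18, 111, 110], [16, 112, 123], [78, 11, 120], [75, 4, 119]]
```

View pics/hold.png

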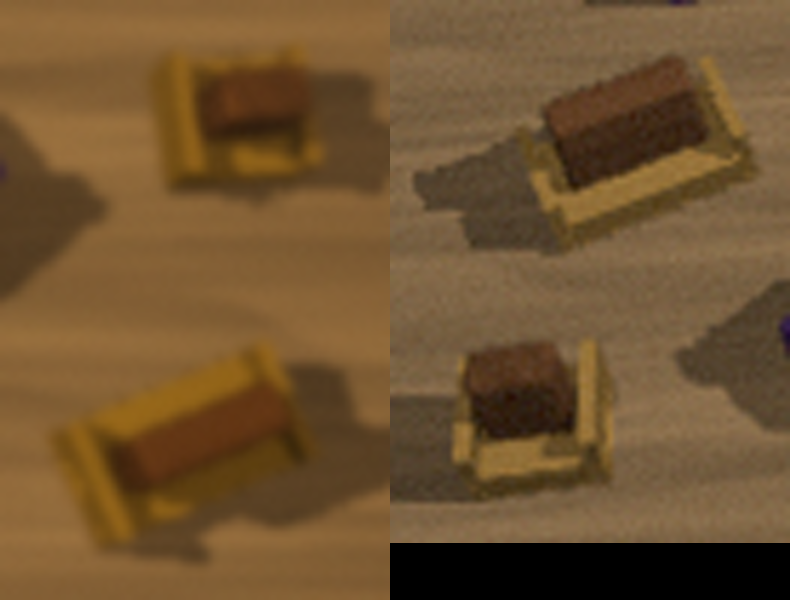

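View pics/jig.png

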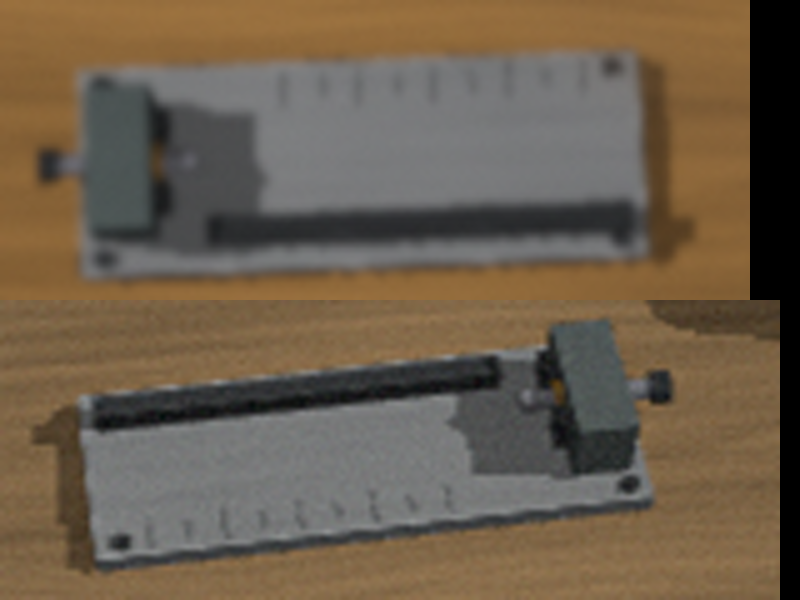

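The long brass holder is confirmed. In the hold.png crop it is at lower left in the top half (180,445), which is top px (465,269), with a long rib and shoe. The short one is above it. In the jig crop the bed corners are at (78,72), (632,50), (648,258) and (85,278), with the fence on the lower side and the stop on the left.

Run:
```python
from h import *
T=calibration("top");S=calibration("scene")
cr=lambda a,u0,v0,k:np.array([[u0-.5,v0-.5]])+(np.array(a)+.5)/k
rt=plane(T,cr([(118,443),(275,383),(297,420),(135,487)],435,195,6),62)
a=np.array([(545,103),(688,55),(708,90),(565,145)])-[390,0]
rs=plane(S,cr(a,145,205,5.714),62)
for q in(rt,rs):
    d=q[1]+q[2]-q[0]-q[3];print(q.mean(0),np.degrees(np.arctan2(d[1],d[0])),np.linalg.norm(d)/2,np.linalg.norm(q[3]-q[0]))
jt=plane(T,cr([(78,72),(632,50),(648,258),(85,278)],230,213,5),12)
js=plane(S,cr(np.array([(80,398),(97,565),(650,500),(625,345)])-[0,300],275,210,5),12)
for q in (jt,js): print(q.round(1).tolist(),q.mean(0),[np.linalg.norm(q[i]-q[i-1]).round(1) for i in range(4)])
d=jt[0]+jt[3]-jt[1]-jt[2];print(np.degrees(np.arctan2(d[1],d[0])))
d=js[3]+js[2]-js[0]-js[1];print(np.degrees(np.arctan2(d[1],d[0])))
c=calibration("wrist");print(c['T'].round(2),c['vertical_fov'],c['dist'])
```

```text
[ 433.31247856 -301.98335372] -67.9863881873008 76.67013330751433 19.94546801498845
[ 435.76633103 -300.38112833] 112.04456580881185 69.82986509434544 29.25439429429963
[[536.1, 281.3], [554.9, -15.3], [442.0, -24.0], [425.3, 272.5]] [489.54879299 128.62681192] [np.float64(111.2), np.float64(297.2), np.float64(113.3), np.float64(297.0)]
[[443.4, -22.9], [555.9, -17.2], [537.5, 278.1], [429.6, 283.2]] [491.5788506  130.30392862] [np.float64(306.4), np.float64(112.7), np.float64(295.9), np.float64(108.0)]
93.42901266804105
93.06915480786562
[[ 4.1000e-01  8.6000e-01  3.0000e-01  3.4518e+02]
 [-9.1000e-01  3.9000e-01  1.3000e-01 -5.5884e+02]
 [-0.0000e+00 -3.3000e-01  9.5000e-01  3.7284e+02]
 [ 0.0000e+00  0.0000e+00  0.0000e+00  1.0000e+00]] 69.48938553540407 [0.01280244 0.         0.         0.         0.        ]
```

>>> apply_moves([
  [[0,2.7,-2.0,0.6,0,0,-0.12],[0,5.4,-4.0,1.2,0,0,-0.24],[0,8.1,-6.0,1.8,0,0,-0.36],[0,10.8,-8.0,2.4,0,0,-0.48],[0,13.5,-10.0,3.0,0,0,-0.6],[0,16.2,-12.0,3.6,0,0,-0.72],[0,18.9,-14.0,4.2,0,0,-0.84],[0,21.6,-16.0,4.8,0,0,-0.96],[0,24.3,-18.0,5.4,0,0,-1.08],[0,27.1,-19.7,6.0,0,0,-1.2]],
])

```text
time: 0.93
tool_pos: [433.9, -298.7, 184.8]
tool_rot: [-3.141, -0.0, 1.632]
force: [1.3, -1.2, 0.1]
opening: 0.998
finger_force: 0.0
```

>>> apply_moves([
  [[0,0,0,0,0,0,-0.11],[0,0,0,0,0,0,-0.22],[0,0,0,0,0,0,-0.33],[0,0,0,0,0,0,-0.33],[0,0,0,0,0,0,-0.33],[0,0,0,0,0,0,-0.33],[0,0,0,0,0,0,-0.33],[0,0,0,0,0,0,-0.33],[0,0,0,0,0,0,-0.33],[0,0,0,0,0,0,-0.33]],
])

```text
time: 1.77
tool_pos: [433.9, -300.7, 185.3]
tool_rot: [-3.142, 0.0, 1.955]
force: [1.2, -0.2, 1.2]
opening: 0.996
finger_force: 0.0
```

Run:
```python
from h import *
c=calibration("wrist");im=get_image("wrist");cv2.imwrite("pics/w1.png",im[:,:,::-1]);np.save("w1T.npy",c["T"])
s=r.sense();print(s["tool_pos"],s["tool_rot"],s["joints"],proj(c,[[434,-301,62]]))
```

```text
[ 433.88482049 -300.68691504  185.3500478 ] [-3.14154933e+00  1.13505957e-04  1.95537692e+00] [ 0.94531494  0.12403037 -0.41687087  1.82015785  0.05370828  1.20834609
  0.8968163 ] [[317.01908989 236.45599514]]
```

View pics/w1.png

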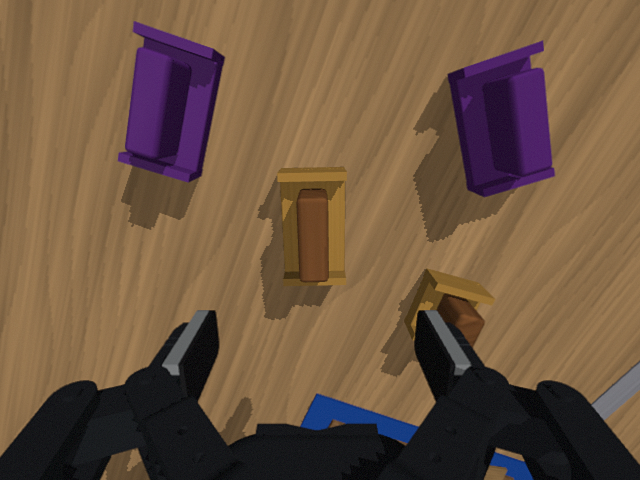

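The wrist picture shows the long brass holder at (313,228), with its rib top spanning about (300..327, 190..281). The short holder is at (455,305) to the right, and the two purple ones are at (175,105) and (505,120).

Run:
```python
from h import *
c=calibration("wrist");T=np.load("w1T.npy");print(abs(c["T"]-T).max())
im=cv2.imread("pics/w1.png");h=cv2.cvtColor(im,cv2.COLOR_BGR2HSV)
print(h[235,313],h[235,338],h[235,400])
m=((h[...,0]<13)&(h[...,1]>130)&(h[...,2]>60)).astype(np.uint8)
w=np.zeros_like(m);w[180:290,270:355]=1
m=cv2.morphologyEx(m*w,cv2.MORPH_OPEN,np.ones((3,3)))
n,_,st,ce=cv2.connectedComponentsWithStats(m);print(st,ce)
ct=max(cv2.findContours(m,0,1)[0],key=cv2.contourArea)
b=cv2.boxPoints(cv2.minAreaRect(ct));p=plane(c,b,62);print(b,p,p.mean(0),[np.linalg.norm(p[i]-p[i-1]) for i in range(4)])
e=[p[i]-p[i-1] for i in range(4)];i=np.argmax([np.linalg.norm(x) for x in e]);print(np.degrees(np.arctan2(e[i][1],e[i][0])))
# brass cheek ends z=34
print(plane(c,[(278,170),(346,168),(345,284),(284,284)],34))
s=r.sense();a=1.955;R=np.array([[np.cos(a),np.sin(a)],[np.sin(a),-np.cos(a)]])
print("short in tool xy",(plane(c,[(428,270),(493,298),(418,345)],34)-s["tool_pos"][:2])@R)
```

```text
0.009915079804784455
[ 13 161 109] [ 19 166 155] [ 17 123 131]
[[     0      0    640    480 307200]] [[319.5 239.5]]Traceback (most recent call last):
  File "<stdin>", line 9, in <module>
ValueError: max() iterable argument is empty
```

Run:
```python
from h import *
c=calibration("wrist")
im=cv2.imread("pics/w1.png");h=cv2.cvtColor(im,cv2.COLOR_BGR2HSV)
m=((h[...,0]<16)&(h[...,1]>130)&(h[...,2]>85)).astype(np.uint8)
w=np.zeros_like(m);w[180:290,285:340]=1
m=cv2.morphologyEx(m*w,cv2.MORPH_OPEN,np.ones((3,3)))
ct=max(cv2.findContours(m,0,1)[0],key=cv2.contourArea)
b=cv2.boxPoints(cv2.minAreaRect(ct));p=plane(c,b,62);print(b,p.mean(0),[np.linalg.norm(p[i]-p[i-1]) for i in range(4)])
e=[p[i]-p[i-1] for i in range(4)];i=np.argmax([np.linalg.norm(x) for x in e]);print(np.degrees(np.arctan2(e[i][1],e[i][0])))
q=plane(c,[(278,170),(346,168),(345,284),(284,284)],34);print(q.mean(0),q)
s=r.sense();a=1.955;R=np.array([[np.cos(a),np.sin(a)],[np.sin(a),-np.cos(a)]])
print("rib,cheeks,short in tool xy",(p.mean(0)-s["tool_pos"][:2])@R,(q.mean(0)-s["tool_pos"][:2])@R,(plane(c,[(428,270),(493,298),(418,345)],34)-s["tool_pos"][:2])@R)
```

```text
[[298. 192.]
 [327. 192.]
 [327. 280.]
 [298. 280.]] [ 431.24491546 -303.38409109] [np.float64(70.99294075182114), np.float64(21.269054159362774), np.float64(70.98431605009284), np.float64(23.20795365139812)]
111.06266012810138
[ 432.35204103 -305.14340922] [[ 387.6579531  -269.47224168]
 [ 437.3190725  -247.65171465]
 [ 477.45262245 -341.49498002]
 [ 426.97851608 -361.95470054]]
rib,cheeks,short in tool xy [-1.51105258 -3.45840675] [-3.5570854  -3.09142308] [[ -40.46150398   97.63374472]
 [ -67.85050679  158.96310915]
 [-118.07387683   96.23260132]]
```

>>> apply_moves([
  [[0,-0.2,-0.3,2.0,0,0,0],[0,-0.2,-0.3,4.0,0,0,0],[0,-0.2,-0.3,6.0,0,0,0],[0,-0.2,-0.3,8.0,0,0,0],[0,-0.2,-0.3,10.0,0,0,0],[0,-0.2,-0.3,11.5,0,0,0],[0,-0.2,-0.3,13.0,0,0,0],[0,-0.2,-0.3,14.0,0,0,0],[0,-0.2,-0.3,14.5,0,0,0],[0,-0.2,-0.3,14.5,0,0,0]],
], newtons=60)

```text
time: 2.65
tool_pos: [431.3, -303.2, 39.4]
tool_rot: [-3.141, -0.002, 1.956]
force: [-0.2, -1.0, -0.4]
opening: 1.002
finger_force: 0.0
```

>>> apply_moves([
  [[60,0,0,0,0,0,0],[100,0,0,0,0,0,0],[130,0,0,0,0,0,0],[160,0,0,0,0,0,0],[200,0,0,0,0,0,0],[230,0,0,0,0,0,0],[255,0,0,0,0,0,0],[255,0,0,0,0,0,0],[255,0,0,0,0,0,0],[255,0,0,0,0,0,0]],
])

```text
time: 3.48
tool_pos: [432.4, -304.0, 41.0]
tool_rot: [3.141, 0.001, 1.956]
force: [-1.1, -0.0, 5.2]
opening: 0.277
finger_force: 61.6
```

>>> apply_moves([
  [[255,0,0,-0.5,0,0,0],[255,0,0,-2.0,0,0,0],[255,0,0,-4.0,0,0,0],[255,0,0,-6.5,0,0,0],[255,0,0,-9.0,0,0,0],[255,1.0,0.6,-10.5,0,0,0.02],[255,3.0,1.8,-11.0,0,0,0.05],[255,5.5,3.5,-11.0,0,0,0.08],[255,8.0,5.2,-11.0,0,0,0.11],[255,10.5,6.8,-11.0,0,0,0.14]],
])

```text
time: 4.32
tool_pos: [454.7, -179.2, 149.6]
tool_rot: [-3.14, -0.001, 1.814]
force: [1.3, 0.4, -3.2]
opening: 0.273
finger_force: 60.6
```

Run:
```python
from h import *
from scipy.spatial.transform import Rotation as R
s=r.sense();A=R.from_euler("xyz",s["tool_rot"]);print(s["tool_pos"],s["tool_rot"],s["force"],s["finger_force"])
B=R.from_euler("xyz",[np.pi,0,np.radians(93.3)])
print(A.inv().apply(np.array([504,70,150])-s["tool_pos"]),(A.inv()*B).as_rotvec())
```

```text
[ 454.68551913 -179.15379995  149.61053927] [-3.14032180e+00 -1.16905048e-03  1.81361542e+00] [ 1.30719585  0.39827921 -3.23605413] 60.62443256378174
[229.98775268 107.77408322  -0.25755877] [-0.00137549 -0.00104801  0.18522392]
```

>>> apply_moves([
  [[255,2.5,1.2,0,0,0,0.02],[255,5.5,2.5,0,0,0,0.05],[255,8.5,3.9,0,0,0,0.08],[255,11.5,5.3,0,0,0,0.11],[255,14.5,6.7,0,0,0,0.14],[255,17.5,8.0,0,0,0,0.17],[255,20.0,9.4,0,0,0,0.185],[255,22.0,10.3,0,0,0,0.185],[255,22.8,10.7,0,0,0,0.185],[255,22.8,10.7,0,0,0,0.185]],
])

```text
time: 5.15
tool_pos: [503.2, 69.0, 149.7]
tool_rot: [-3.14, -0.001, 1.635]
force: [-0.3, -0.2, -2.1]
opening: 0.271
finger_force: 60.5
```

Run:
```python
from h import *
c=calibration("wrist");im=get_image("wrist");cv2.imwrite("pics/w2.png",im[:,:,::-1]);np.save("w2T.npy",c["T"])
s=r.sense();print(s["tool_pos"],s["tool_rot"],s["force"],s["finger_force"])
```

```text
[503.18964351  66.51789718 149.58338838] [-3.13972041e+00  2.77685228e-04  1.63279380e+00] [-0.25897868 -1.17983811 -3.2910972 ] 60.48860549926758
```

View pics/w2.png

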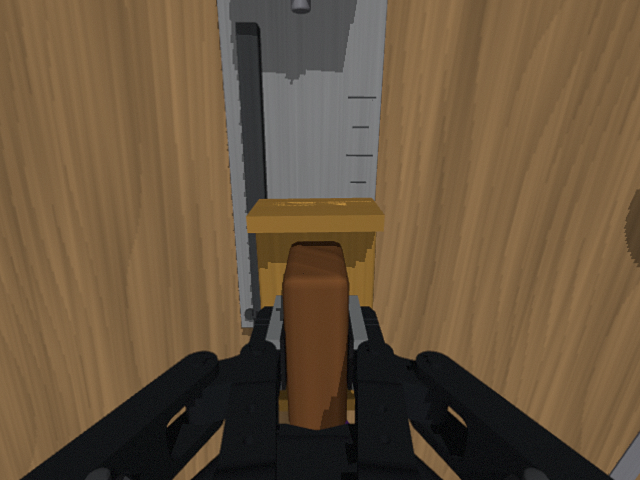

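The wrist view shows the holder over the bed with its front cheek at (248..383, 200..232). The bed edges run (217,0)→(243,325) on the left and (387,0)→(376,200) on the right. The fence is at (237..264, 23..), and the plunger nose is at (300,5).

Run:
```python
from h import *
c=calibration("wrist");c["T"]=np.load("w2T.npy")
im=cv2.imread("pics/w2.png");h=cv2.cvtColor(im,cv2.COLOR_BGR2HSV)
L=[];Rr=[];F=[]
for v in range(30,195,5):
    gray=np.where(h[v,:,1]<60)[0];gray=gray[(gray>200)&(gray<400)]
    L.append((gray.min()-.5,v));Rr.append((gray.max()+.5,v))
    g=im[v,:,1].astype(int);
    if v%40==30: print(v,g[228:276:2])
    dk=np.where(g[230:280]<55)[0]
    F.append((230+dk.max()+.5,v))
for n,P,z in(("L",L,12),("R",Rr,12),("Fbase",F,12)):
    q=plane(c,P,z);d=np.polyfit(q[:,1],q[:,0],1);res=q[:,0]-np.polyval(d,q[:,1]);print(n,"yaw",90-np.degrees(np.arctan(d[0])),"x at y=70:",np.polyval(d,70),res.std())
print(plane(c,[(300,7)],34))
```

```text
30 [118 119  78  84  37  35  34  35  33  33  35  35  33  34  32  14  59  81
  80  83  79  76  78  79]
70 [119 117 123 113 110  57  51  52  51  53  53  48  50  56  53  43  16  66
  79  79  80  78  79  78]
110 [123 121 117 120 121 122  73  54  52  48  52  50  50  50  54  51  39  23
 126 122 118 122 121 123]
150 [ 85 124 120 118 117 121 119 109  49  52  51  54  50  50  50  52  56  40
  27 123 118 119 120 121]
190 [110 104 115 119 119 116 118 117 113  50  53  52  49  51  52  49  50  53
  40  46 123 118 118 122]
L yaw 93.43917333695755 x at y=70: 436.6729691539686 0.21593120120938078
R yaw 93.47390096083218 x at y=70: 548.5124058300896 0.20619787761672703
Fbase yaw 93.28083300473126 x at y=70: 463.8518925616649 0.23765899886173522
[[483.7008487  215.73712346]]
```

>>> apply_moves([
  [[255,0,-0.1,0.8,0,0,0],[255,0,-0.2,2.0,0,0,0],[255,0,-0.3,3.4,0,0,0],[255,0,-0.4,4.8,0,0,0],[255,0,-0.5,6.2,0,0,0],[255,0,-0.5,7.4,0,0,0],[255,0,-0.5,8.3,0,0,0],[255,0,-0.5,8.9,0,0,0],[255,0,-0.5,9.1,0,0,0],[255,0,-0.5,9.1,0,0,0]],
])

```text
time: 6.03
tool_pos: [498.8, 65.9, 58.8]
tool_rot: [-3.141, -0.0, 1.631]
force: [-0.8, 0.7, -2.7]
opening: 0.271
finger_force: 60.6
```

Run:
```python
from h import *
s=r.sense();print(s["tool_pos"],s["tool_rot"],s["force"],s["ft_torque"],s["finger_force"])
```

```text
[498.78902819  65.87652878  58.83888038] [-3.14086589e+00 -9.87312210e-05  1.63052520e+00] [-0.79278742  0.71905567 -2.74553321] [0.02382072 0.03676768 0.01377727] 60.60682654380798
```

>>> apply_moves([
  [[255,0,0,0.1,0,0,0],[255,0,0,0.2,0,0,0],[255,0,0,0.3,0,0,0],[255,0,0,0.35,0,0,0],[255,0,0,0.4,0,0,0],[255,0,0,0.45,0,0,0],[255,0,0,0.48,0,0,0],[255,0,0,0.5,0,0,0],[255,0,0,0.5,0,0,0],[255,0,0,0.5,0,0,0]],
])

```text
time: 6.87
tool_pos: [499.0, 66.1, 54.3]
tool_rot: [-3.142, 0.0, 1.631]
force: [-0.0, -0.1, -3.1]
opening: 0.272
finger_force: 60.6
```

>>> apply_moves([
  [[255,0,0,0.02,0,0,0],[255,0,0,0.04,0,0,0],[255,0,0,0.06,0,0,0],[255,0,0,0.08,0,0,0],[255,0,0,0.1,0,0,0],[255,0,0,0.12,0,0,0],[255,0,0,0.14,0,0,0],[255,0,0,0.14,0,0,0],[255,0,0,0.14,0,0,0],[255,0,0,0.14,0,0,0]],
])

```text
time: 7.7
tool_pos: [498.9, 66.1, 53.0]
tool_rot: [-3.142, 0.0, 1.631]
force: [-1.6, 0.9, 0.3]
opening: 0.27
finger_force: 60.9
```

>>> apply_moves([
  [[255,0,0,0.01,0,0,0],[255,0,0,0.02,0,0,0],[255,0,0,0.03,0,0,0],[255,0,-0.05,0.03,0,0,0],[255,0,-0.1,0.03,0,0,0],[255,0,-0.15,0.03,0,0,0],[255,0,-0.2,0.03,0,0,0],[255,0,-0.25,0.03,0,0,0],[255,0,-0.3,0.03,0,0,0],[255,0,-0.3,0.03,0,0,0]],
])

```text
time: 8.53
tool_pos: [496.9, 66.0, 53.1]
tool_rot: [3.14, -0.0, 1.631]
force: [3.4, 0.1, 3.6]
opening: 0.274
finger_force: 61.4
```

>>> apply_moves([
  [[255,0,-0.05,0,0,0,0],[255,0,-0.1,0,0,0,0],[255,0,-0.15,0,0,0,0],[255,0,-0.2,0,0,0,0],[255,0,-0.25,0,0,0,0],[255,0,-0.3,0,0,0,0],[255,0,-0.33,0,0,0,0],[255,0,-0.36,0,0,0,0],[255,0,-0.36,0,0,0,0],[255,0,-0.36,0,0,0,0]],
])

```text
time: 9.37
tool_pos: [493.3, 65.8, 53.1]
tool_rot: [3.14, -0.0, 1.631]
force: [5.6, -0.0, 4.2]
opening: 0.271
finger_force: 61.6
```

>>> apply_moves([
  [[255,0,-0.02,0,0,0,0],[255,0,-0.04,0,0,0,0],[255,0,-0.06,0,0,0,0],[255,0,-0.08,0,0,0,0],[255,0,-0.1,0,0,0,0],[255,0,-0.1,0,0,0,0],[255,0,-0.1,0,0,0,0],[255,0,-0.1,0,0,0,0],[255,0,-0.1,0,0,0,0],[255,0,-0.1,0,0,0,0]],
])

```text
time: 10.2
tool_pos: [493.1, 65.8, 53.1]
tool_rot: [3.138, -0.0, 1.63]
force: [7.3, 1.1, 2.1]
opening: 0.273
finger_force: 61.2
```

Run:
```python
from h import *
c=calibration("wrist");im=get_image("wrist")
o=cv2.resize(im[150:350,200:440,::-1],(720,600),interpolation=cv2.INTER_CUBIC);cv2.imwrite("pics/w3.png",o)
s=r.sense();print(s["tool_pos"],s["tool_rot"],s["force"],s["ft_torque"])
```

```text
[493.06070057  65.7651641   53.11992476] [ 3.13781613e+00 -4.29339874e-04  1.63037453e+00] [7.71062392 1.38817087 2.21022617] [ 0.02428822 -1.61310413 -0.0981855 ]
```

View pics/w3.png

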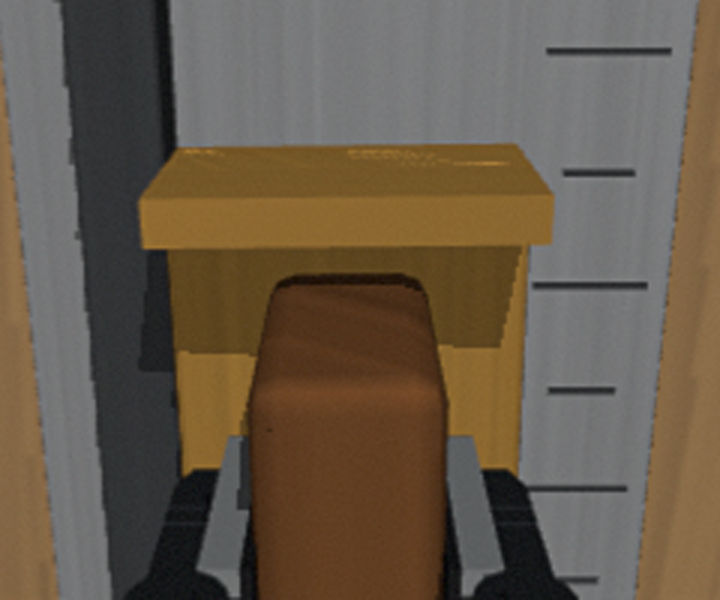

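The crop shows the holder flat on the bed, with its left long side against the fence at about (178,400). The force agrees, since the x position has stopped and the force is rising. Next I slide it along the fence.

>>> apply_moves([
  [[255,0.1,0,0,0,0,0],[255,0.3,0,0,0,0,0],[255,0.5,0,0,0,0,0],[255,0.7,0,0,0,0,0],[255,0.9,0,0,0,0,0],[255,1.1,0,0,0,0,0],[255,1.3,0,0,0,0,0],[255,1.5,0,0,0,0,0],[255,1.7,0,0,0,0,0],[255,1.9,0,0,0,0,0]],
])

```text
time: 11.08
tool_pos: [492.1, 80.7, 53.2]
tool_rot: [3.139, 0.005, 1.628]
force: [6.2, -8.4, 5.8]
opening: 0.269
finger_force: 61.7
```

>>> apply_moves([
  [[255,0.2,0,0,0,0,0],[255,0.4,0,0,0,0,0],[255,0.6,0,-0.01,0,0,0],[255,0.8,0,-0.01,0,0,0],[255,1.0,0,-0.02,0,0,0],[255,1.2,0,-0.02,0,0,0],[255,1.4,0,-0.02,0,0,0],[255,1.6,0,-0.02,0,0,0],[255,1.8,0,-0.02,0,0,0],[255,2.0,0,-0.02,0,0,0]],
])

```text
time: 11.92
tool_pos: [490.9, 100.7, 53.2]
tool_rot: [3.139, 0.005, 1.628]
force: [6.8, -7.5, 5.0]
opening: 0.271
finger_force: 61.5
```

>>> apply_moves([
  [[255,0.2,0,0,0,0,0],[255,0.4,0,0,0,0,0],[255,0.6,0,0,0,0,0],[255,0.8,0,0,0,0,0],[255,1.0,0,0,0,0,0],[255,1.2,0,0,0,0,0],[255,1.4,0,0,0,0,0],[255,1.6,0,0,0,0,0],[255,1.8,0,0,0,0,0],[255,2.0,0,0,0,0,0]],
])

```text
time: 12.75
tool_pos: [489.8, 120.4, 53.3]
tool_rot: [3.139, 0.005, 1.628]
force: [5.9, -7.9, 5.1]
opening: 0.27
finger_force: 61.5
```

>>> apply_moves([
  [[255,0.2,0,0,0,0,0],[255,0.4,0,0,0,0,0],[255,0.6,-0.01,0,0,0,0],[255,0.8,-0.01,0,0,0,0],[255,1.0,-0.02,0,0,0,0],[255,1.2,-0.02,0,0,0,0],[255,1.4,-0.02,0,0,0,0],[255,1.6,-0.03,0,0,0,0],[255,1.8,-0.03,0,0,0,0],[255,2.0,-0.03,0,0,0,0]],
])

```text
time: 13.58
tool_pos: [488.6, 140.1, 53.2]
tool_rot: [3.139, 0.005, 1.627]
force: [7.7, -8.2, 6.4]
opening: 0.274
finger_force: 61.5
```

>>> apply_moves([
  [[255,0.15,0,0,0,0,0],[255,0.3,0,0,0,0,0],[255,0.45,0,0,0,0,0],[255,0.6,0,0,0,0,0],[255,0.75,0,0,0,0,0],[255,0.9,0,0,0,0,0],[255,1.05,0,0,0,0,0],[255,1.2,0,0,0,0,0],[255,1.35,0,0,0,0,0],[255,1.5,0,0,0,0,0]],
])

```text
time: 14.42
tool_pos: [487.7, 154.9, 53.2]
tool_rot: [3.139, 0.006, 1.627]
force: [6.8, -8.8, 6.2]
opening: 0.269
finger_force: 61.6
```

>>> apply_moves([
  [[255,0.08,0,0,0,0,0],[255,0.16,0,0,0,0,0],[255,0.24,0,0,0,0,0],[255,0.32,0,0,0,0,0],[255,0.4,0,0,0,0,0],[255,0.48,0,0,0,0,0],[255,0.56,0,0,0,0,0],[255,0.64,0,0,0,0,0],[255,0.72,0,0,0,0,0],[255,0.8,0,0,0,0,0]],
])

```text
time: 15.25
tool_pos: [487.2, 162.8, 53.3]
tool_rot: [3.139, 0.006, 1.627]
force: [7.3, -8.9, 7.5]
opening: 0.273
finger_force: 61.7
```

>>> apply_moves([
  [[255,0.08,0,0,0,0,0],[255,0.16,0,0,0,0,0],[255,0.24,0,0,0,0,0],[255,0.32,0,0,0,0,0],[255,0.4,0,0,0,0,0],[255,0.48,0,0,0,0,0],[255,0.56,0,0,0,0,0],[255,0.64,0,0,0,0,0],[255,0.72,0,0,0,0,0],[255,0.8,0,0,0,0,0]],
])

```text
time: 16.08
tool_pos: [486.8, 169.2, 53.3]
tool_rot: [3.14, 0.008, 1.626]
force: [6.5, -11.5, 8.8]
opening: 0.268
finger_force: 62.2
```

>>> apply_moves([
  [[255,0.07,0,0,0,0.001,0],[255,0.14,0,0,0,0.002,0],[255,0.21,0,-0.01,0,0.003,-0.001],[255,0.28,0,-0.01,0,0.004,-0.001],[255,0.35,0,-0.01,0,0.005,-0.002],[255,0.42,0,-0.01,0,0.006,-0.002],[255,0.49,0,-0.01,0,0.006,-0.003],[255,0.56,0,-0.01,0,0.006,-0.003],[255,0.63,0,-0.01,0,0.006,-0.003],[255,0.7,0,-0.01,0,0.006,-0.003]],
])

```text
time: 16.92
tool_pos: [486.5, 175.7, 53.1]
tool_rot: [3.14, 0.003, 1.629]
force: [7.2, -12.5, 7.9]
opening: 0.276
finger_force: 61.9
```

>>> apply_moves([
  [[255,0.04,0,0,0,0,0],[255,0.08,0,0,0,0.001,0],[255,0.12,0,0,0,0.001,0],[255,0.16,0,0,0,0.001,0],[255,0.2,0,0,0,0.002,0],[255,0.24,0,0,0,0.002,0],[255,0.28,0,0,0,0.002,0],[255,0.32,0,0,0,0.002,0],[255,0.36,0,0,0,0.002,0],[255,0.4,0,0,0,0.002,0]],
])

```text
time: 17.75
tool_pos: [486.3, 179.3, 53.1]
tool_rot: [3.14, 0.001, 1.629]
force: [7.6, -12.2, 7.7]
opening: 0.277
finger_force: 61.9
```

>>> apply_moves([
  [[255,0.03,0,0,0,0,0],[255,0.06,0,0,0,0,0],[255,0.09,0,0,0,0,0],[255,0.12,0,0,0,0,0],[255,0.15,0,0,0,0,0],[255,0.18,0,0,0,0,0],[255,0.2,0,0,0,0,0],[255,0.2,0,0,0,0,0],[255,0.2,0,0,0,0,0],[255,0.2,0,0,0,0,0]],
])

```text
time: 18.58
tool_pos: [486.1, 180.7, 53.1]
tool_rot: [3.141, 0.002, 1.629]
force: [7.2, -13.1, 9.7]
opening: 0.271
finger_force: 61.9
```

>>> apply_moves([
  [[255,0.03,0,0,0,0,0],[255,0.06,0,0,0,0,0],[255,0.09,0,0,0,0,0],[255,0.12,0,0,0,0,0],[255,0.15,0,0,0,0,0],[255,0.15,0,0,0,0,0],[255,0.15,0,0,0,0,0],[255,0.15,0,0,0,0,0],[255,0.15,0,0,0,0,0],[255,0.15,0,0,0,0,0]],
])

```text
time: 19.42
tool_pos: [486.1, 180.8, 53.2]
tool_rot: [3.141, 0.004, 1.628]
force: [6.4, -17.6, 9.9]
opening: 0.271
finger_force: 62.3
```

>>> apply_moves([
  [[255,0.03,0,0,0,0.001,0],[255,0.06,-0.01,0,0,0.002,0],[255,0.09,-0.02,0,0,0.003,0],[255,0.12,-0.03,0,0,0.004,-0.001],[255,0.15,-0.04,0,0,0.004,-0.001],[255,0.15,-0.04,0,0,0.004,-0.001],[255,0.15,-0.04,0,0,0.004,-0.001],[255,0.15,-0.04,0,0,0.004,-0.001],[255,0.15,-0.04,0,0,0.004,-0.001],[255,0.15,-0.04,0,0,0.004,-0.001]],
])

```text
time: 20.25
tool_pos: [486.1, 180.8, 53.1]
tool_rot: [3.141, 0.002, 1.628]
force: [6.8, -19.4, 12.0]
opening: 0.271
finger_force: 62.3
```

Run:
```python
from h import *
im=get_image("wrist");s=get_image("scene")
o=np.zeros((600,800,3),np.uint8);o[:480,:400]=im[0:480,120:520,::-1];o[:400,400:]=cv2.resize(s[195:275,340:420,::-1],(400,400),interpolation=2)
cv2.imwrite("pics/w4.png",o)
s=r.sense();print(s["tool_pos"],s["tool_rot"],s["force"],s["ft_torque"],s["finger_force"])
```

```text
[486.07572185 180.83942198  53.08407679] [3.14093546e+00 1.99175722e-03 1.62773243e+00] [  6.57936377 -20.07056143  11.37896024] [-3.98243308 -1.48809205 -0.16127193] 62.27332055568695
```

View pics/w4.png

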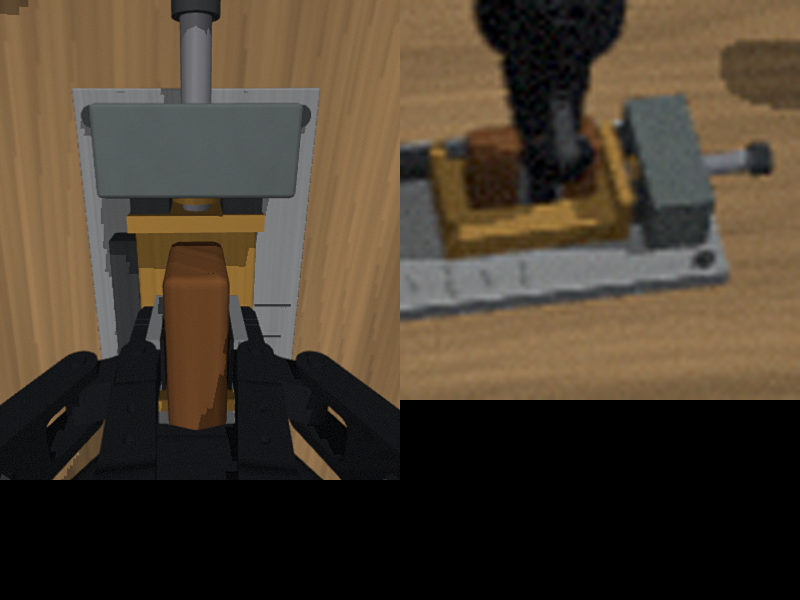

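The holder's front cheek sits against both dark pads, at about (155,210) and (235,210) in the left picture. The plunger is pushed in and the long side is on the fence. I'll make a small yaw trim so both pads and the fence bear evenly.

>>> apply_moves([
  [[255,0.01,-0.01,0,0,0,-0.001],[255,0.02,-0.02,0,0,0,-0.002],[255,0.03,-0.03,0,0,0,-0.003],[255,0.04,-0.03,0,0,0,-0.004],[255,0.05,-0.03,0,0,0.001,-0.004],[255,0.05,-0.03,0,0,0.001,-0.004],[255,0.05,-0.03,0,0,0.001,-0.004],[255,0.05,-0.03,0,0,0.001,-0.004],[255,0.05,-0.03,0,0,0.001,-0.004],[255,0.05,-0.03,0,0,0.001,-0.004]],
])

```text
time: 21.18
tool_pos: [486.1, 180.9, 53.1]
tool_rot: [3.141, 0.001, 1.63]
force: [7.7, -19.8, 9.6]
opening: 0.274
finger_force: 62.0
```

Steady at yaw 1.630, with about 20 N pressing into the stop and about 8 N onto the fence. Handing in.

```bash
python3 -c "
from plant import finish_job
print(finish_job())"
```

```text
the job is handed in; nothing more can be done
None
```

The long holder is seated against both stop pads and the fence, still gripped and pressed there (about 20 N toward the stop, 8 N toward the fence), and the job was handed in at about 21 s; the short holder, jar and mallet were not touched.

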